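# File the stock clipboards in the divider rack and lock it

### The arm

A 6-joint arm with a two-finger parallel gripper is mounted at the origin on a cart in front of the work surface, level with it; the furniture and walls round the work are solid. World frame = base frame: x ahead of the robot, y to its left, z up, the work surface at z = 0. Lengths are in m, angles in rad, forces in N, time in s.
With the tool pointing down it reaches from about 0.35 to 0.775 m from the base axis. Payload 5.5 kg.
Tool frame: the origin (TCP) lies midway between the tips of the shut fingers; the grasp point (between the pads) lies env.grasp_offset behind it (env.grasp_offset is the distance from the TCP to the grasp point, in m); z points along the fingers, y is the line along which they close (so a half turn about z gives the same grasp; the last joint's range is limited). The gripper opens to 85 mm and grips with 20 to 120 N. Pads are 22 mm wide; open, the fingers measure 114 mm over their backs; the gripper's body (76 mm by 85 mm) begins 54 mm behind the grasp point. The pads swing forward as they close: fully open they stand 13 mm farther back than shut.
Start: joints at [0.986, 0.313, 0.046, 1.304, 0, 1.431], TCP at [0.247, 0.519, 0.231] pointing down, gripper open.
Joint ranges: [-2.76, 2.76], [-0.86, 1.69], [-1.03, 1.26], [-2.2, 2.34], [-1.47, 1.5], [-3.14, 3.14]. Speed limits (rad/s): [2.57, 2.57, 3.14, 3.14, 3.14, 3.14].

### API

Orientations are given as a unit quaternion [w, x, y, z].
In Python, from workcell import monitor, viewer, order, env gives the robot as it stands.
- The arm moves only by the tool carry_out, never from a script. Its argument "plan" is a list that holds one entry, the list of rows, each a list of 7 numbers: the turn, a rotation vector about the world's x, y, z in rad, then the shift along the world's x, y, z in mm, then the finger opening in mm, from 0 to 85.4. A call has 1 to 20 rows; each row is the pose to reach, as a shift and turn from the pose commanded when the call began; what a row does not reach only later rows make up. A row lasts 1/10 s, in which the tool goes at most 50 mm and 8.59 degrees, less where a joint would pass 70% of its speed; a pose out of reach is approached as far as the arm can. A call with a gripper value outside its range is refused whole. The fingers move at their own pace and stop on an object; "squeeze" is the grip in N (left out, the last holds). Time passes only in rows, so rows that repeat a pose let the fingers close. It gives the time, the measured TCP pose, the force, the opening and the grip force at its end, in the units of the state.
- monitor.get_state(): the state, without advancing time (a new reading comes with each control period).
- viewer.read_camera(name): name is "scene" or "top" or "wrist"; returns the picture (400x640x3 uint8, red, green, blue); there is no depth.
- viewer.calibration(name): a dict with "K" (3x3 intrinsics, pixels), "dist" ([k1, k2, p1, p2, k3] as OpenCV has them; the pictures are not rectified), "eye" and "rotation" of the camera in the world. Camera axes: x right, y down, z forward; pixel columns grow to the right and rows downward; lengths in m; the calibration is good to about 2 mm. A picture is of the moment at which its call begins: read the wrist's pose just before it. calibration takes no time and is no camera call; for the wrist camera it gives the pose at the moment of the call.
- order.hand_in(): hands the job in; it is judged then, once.
The state is a dict: "clock": time; "joint_pos": joint angles; "qvel": joint speeds; "tau": joint torques, N m; "tcp_pos": TCP position; "orientation": TCP orientation; "wrist_force": force on the tool from outside, world axes, zero at the start; "ft_torque": the same for the moment, N m; "finger_gap": finger opening in m; "grip_force": force on a finger pad.
Only numpy, scipy, OpenCV 4.12 (cv2) and the standard library are available. Lean on these libraries where they do the work, as an engineer would, in place of code of your own. Each camera call takes 0.05 s, during which the arm holds its last target. There are 200 camera calls.

### The job

Put the two stock clipboards away: swing the rack's keeper bar fully open by its handle, then take each clipboard from the sloping rest and lower it gently, clip end up, into its divider slot, the wide one in the wide slot farthest from the handle and the narrow one in the narrow slot next to the handle, standing upright on the rack's base and about centred along the slot. When both are in, turn the keeper fully shut over them again; leave the low board in the middle slot and the other things on the table where they are, and do not drop the clipboards.

Things in the scene. Friction and masses are not known exactly. Their poses are not given: they have to be found in the camera images.
- wide_board: plywood clipboard, 130 mm wide, 140 high, 6 thick, about 0.16 kg. The top 43 mm, within 28 mm of mid-width, are 9 mm thick: steel clip plate on the +x face. Origin: middle of the lower edge, mid-thickness; x = normal of the clip face, y = along the width, z = up the board to the clip edge. Starts leaning in the board rest, clip face up and away from the robot; may be left or right of the other one
- narrow_board: plywood clipboard, 85 mm wide, 140 high, 6 thick, about 0.12 kg. The top 43 mm, within 28 mm of mid-width, are 9 mm thick: steel clip plate on the +x face. Origin: middle of the lower edge, mid-thickness; x = normal of the clip face, y = along the width, z = up the board to the clip edge. Starts leaning in the board rest, clip face up and away from the robot; may be left or right of the other one
- board_rest: steel rest, 266 mm wide (y); both clipboards lean in it side by side, 62 mm either side of its middle, upper edges 30 degrees from vertical toward its -x (the robot). Origin: on the table, mid-width, 12 mm below the boards' lower edges. Its back plate lies under the boards' lower 75 mm, so their top 65 mm stand free; the ledge under them ends 17 mm in front. 77 mm high; foot reaches 90 mm to -x
- rack: fixed rack: base plate 235 x 140 x 6 mm, three slots of steel wire dividers in a row along x, 50 mm apart, keeper post at the -x end. Origin: on the table under the middle slot; slots run along y (boards in them face +x and -x). Each slot is 11 mm wide between the wires up to 50 mm above the table and flares to 27 mm at the wires' top at 72 mm; slot floor 6 mm above the table
- slot_wide (a point): middle of the floor of the wide slot (wires 115 mm long in y), 50 mm to +x of the rack's origin, farthest from the handle; frame parallel to the rack's, z up
- slot_narrow (a point): middle of the floor of the narrow slot (wires 70 mm long in y), 50 mm to -x of the rack's origin, next to the handle (75 mm from the keeper's axis); frame parallel to the rack's, z up
- low_board: plain plywood board 100 x 85 (high) x 6 mm without clip that already stands in the middle slot; origin: middle of its lower edge. Stays there
- keeper (a joint): keeper: level steel bar, reaching 200 mm from the post's vertical axis, 18 mm wide, 156 to 161 mm above the table (10 mm over filed clipboards). In rad: 0 = shut, over the slots along the rack's +x; grows clockwise seen from above, swinging toward the rack's -y; 1.45 = stop, fully open. Friction 0.08 N m, stays where left. Starts at 0 to 0.3
- keeper_grip (a point): on the keeper's axis (125 mm to -x of the rack's origin), 184 mm above the table, in the upper part of the black grip: a bar 56 mm long, 14 mm thick and 40 mm high (161 to 201 mm above the table) that lies along the keeper bar and turns with it; x of this frame = along the bar toward its tip, z up
- keeper_tip (a point): free end of the keeper bar, 200 mm from the axis, 158 mm above the table; x = along the bar, outward
- packing_tape: bystander: roll of brown packing tape, 116 mm across, 48 mm high, lying at the left; origin under its middle
- rubber_stamp: bystander: wooden stamp 26 x 52 x 74 mm, standing at the left of the rest; origin under its middle
- loose_tin: bystander: food tin 75 mm across, 110 mm high, behind, between the cartons and the rack; origin under its middle

How it is judged:
On the way, in this order (a step that is already met when the one before it is completed fails the run):
1. the keeper is swung open (past 1.2 rad) (value of joint keeper above 1.2 rad), for 0.2 s.
2. with the keeper open, one clipboard stands released in its own slot (value of joint keeper above 1.2 rad and ((x of wide_board in the frame of slot_wide between -0.008 and 0.008 m and y of wide_board in the frame of slot_wide between -0.02 and 0.02 m and z of wide_board in the frame of slot_wide between -0.004 and 0.006 m and angle between wide_board's own z axis and vertical below 0.14 rad and angle between the y axis of wide_board and the y axis of slot_wide, either way round below 0.17 rad and linear speed of wide_board below 0.03 m/s and contact force between the fingers and wide_board below 0.1 N) or (x of narrow_board in the frame of slot_narrow between -0.008 and 0.008 m and y of narrow_board in the frame of slot_narrow between -0.02 and 0.02 m and z of narrow_board in the frame of slot_narrow between -0.004 and 0.006 m and angle between narrow_board's own z axis and vertical below 0.14 rad and angle between the y axis of narrow_board and the y axis of slot_narrow, either way round below 0.17 rad and linear speed of narrow_board below 0.03 m/s and contact force between the fingers and narrow_board below 0.1 N))), for 0.2 s.
3. with the keeper open, both clipboards stand released in their own slots (value of joint keeper above 1.2 rad and x of wide_board in the frame of slot_wide between -0.008 and 0.008 m and y of wide_board in the frame of slot_wide between -0.02 and 0.02 m and z of wide_board in the frame of slot_wide between -0.004 and 0.006 m and angle between each of wide_board, narrow_board's own z axis and vertical below 0.14 rad and angle between the y axis of wide_board and the y axis of slot_wide, either way round below 0.17 rad and linear speed of each of wide_board, narrow_board below 0.03 m/s and contact force between the fingers and wide_board below 0.1 N and x of narrow_board in the frame of slot_narrow between -0.008 and 0.008 m and y of narrow_board in the frame of slot_narrow between -0.02 and 0.02 m and z of narrow_board in the frame of slot_narrow between -0.004 and 0.006 m and angle between the y axis of narrow_board and the y axis of slot_narrow, either way round below 0.17 rad and contact force between the fingers and narrow_board below 0.1 N), for 0.2 s.
At the end, for the whole second after the job is handed in: Keeper shut (under 0.12 rad), at rest. Wide board in the wide slot, narrow in the narrow, clip up: lower edge within 8 mm across and 20 mm along of the slot's middle, under 6 mm above its floor, leaning under 0.14 rad, square within 0.17 rad, released, at rest (value of joint keeper below 0.12 rad and velocity of joint keeper between -0.05 and 0.05 rad/s and x of wide_board in the frame of slot_wide between -0.008 and 0.008 m and y of wide_board in the frame of slot_wide between -0.02 and 0.02 m and z of wide_board in the frame of slot_wide between -0.004 and 0.006 m and angle between each of wide_board, narrow_board's own z axis and vertical below 0.14 rad and angle between the y axis of wide_board and the y axis of slot_wide, either way round below 0.17 rad and linear speed of each of wide_board, narrow_board below 0.03 m/s and contact force between the fingers and wide_board below 0.1 N and x of narrow_board in the frame of slot_narrow between -0.008 and 0.008 m and y of narrow_board in the frame of slot_narrow between -0.02 and 0.02 m and z of narrow_board in the frame of slot_narrow between -0.004 and 0.006 m and angle between the y axis of narrow_board and the y axis of slot_narrow, either way round below 0.17 rad and contact force between the fingers and narrow_board below 0.1 N); the robot touches nothing.
It fails at once if a bystander on the table (tape, stamp, loose tin) is moved more than 30 mm (distance of any of packing_tape, rubber_stamp, loose_tin from where it was at the start of the episode above 0.03 m).
It fails at once if the low board is pulled out of or pushed along the middle slot by more than 30 mm (distance of low_board from where it was at the start of the episode above 0.03 m).
It fails at once if the wide clipboard is dropped or thrown (faster than 0.6 m/s out of the fingers) (contact force between the fingers and wide_board below 0.05 N and linear speed of wide_board above 0.6 m/s).
It fails at once if the narrow clipboard is dropped or thrown (faster than 0.6 m/s out of the fingers) (contact force between the fingers and narrow_board below 0.05 N and linear speed of narrow_board above 0.6 m/s).
It also fails if it takes over 72 s, if anything falls off the work surface, if the arm or the gripper's body presses on something with over 40 N, if the wrist force passes 120 N, or if a joint passes its speed limit or range.

## Working session

There is one attempt and no reset: what is moved stays moved. The work goes in short steps, Python scripts to look and compute and a tool call to move; the robot and the scene stay as the last step left them, time stands still between calls to the robot, and variables do not carry over. Pictures are saved under pics/ and viewed, at most 10 in all, crops included, and the job is handed in when it is done.

Besides the shell and the picture viewer there is one more tool, called after "Call:" by a JSON object that holds its "method" and its "body", one argument or row to a line. carry_out: Moves the arm, as the interface text tells. Its arguments: {"type":"object","properties":{"plan":{"type":"array","items":{"type":"array","items":{"type":"array","items":{"type":"number"}}}},"squeeze":{"type":"number"}},"required":["plan"]}

```bash
ls; mkdir -p pics
python3 - <<'E'
from workcell import monitor, viewer, order, env
import cv2, numpy as np
print(env.grasp_offset, monitor.get_state())
ims=[]
for n in ("scene","top"):
    im=viewer.read_camera(n); cv2.imwrite(f"pics/{n}0.png",im[:,:,::-1]); ims.append(im)
    c=viewer.calibration(n); print(n,{k:np.round(v,4).tolist() for k,v in c.items()})
E
```

```text
pics
0.0187 {'clock': 0.0, 'joint_pos': array([ 9.86409849e-01,  3.14003947e-01,  4.49762028e-02,  1.30358370e+00,
       -1.36732430e-06,  1.43120707e+00]), 'qvel': array([ 0.00093508, -0.00018452,  0.00121789, -0.00289991,  0.0021929 ,
       -0.00055627]), 'tau': array([-3.31009815e-04, -4.80625105e+01,  2.98533905e+01,  1.93530251e-02,
       -2.32112061e-04, -5.65898006e-06]), 'tcp_pos': array([0.24712999, 0.51862402, 0.23040571]), 'orientation': array([-3.20758365e-04,  2.20569700e-01,  9.75370793e-01, -8.48987127e-04]), 'wrist_force': array([ 0.35740915, -0.38840173, -0.02941865]), 'ft_torque': array([0.02398772, 0.02292294, 0.00447635]), 'grip_force': 0.0, 'finger_gap': 0.08548431963362066}
scene {'K': [[385.4702, 0.0, 314.244], [0.0, 385.4702, 199.3589], [0.0, 0.0, 1.0]], 'dist': [-0.0136, 0.0, 0.0, 0.0, 0.0], 'eye': [0.6272, -0.6627, 0.8639], 'rotation': [-0.3571, 0.9315, 0.0656, -0.0213]}
top {'K': [[397.99, 0.0, 313.3264], [0.0, 397.99, 201.1367], [0.0, 0.0, 1.0]], 'dist': [-0.1007, 0.0, 0.0, 0.0, 0.0], 'eye': [0.4551, -0.0393, 1.083], 'rotation': [-0.0286, 0.7064, -0.7063, 0.0357]}
```

View pics/scene0.png

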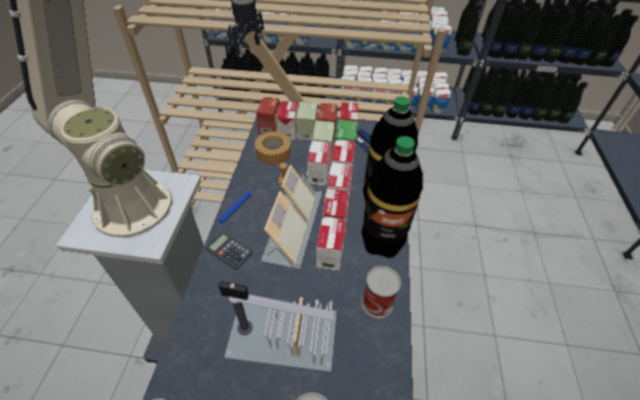

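View pics/top0.png

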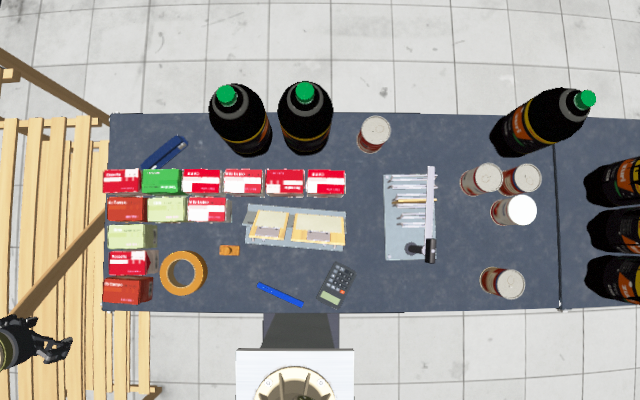

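The top view (left = +y, up = +x) shows the rack at columns 385–437, rows 167–262, with the keeper bar near column 432 and its tip at row 167. The boards are at columns 250–346, rows 210–245, the wide one at the right (-y). Next I'll make a closer crop of both.

```bash
cat > h.py <<'E'
from workcell import monitor, viewer, order, env
import cv2, numpy as np
from scipy.spatial.transform import Rotation as R
def quat(q): return R.from_quat(np.r_[q[1:],q[0]])
def cam(n):
    c=viewer.calibration(n); r=np.array(c["rotation"])
    M=r if r.shape==(3,3) else quat(r).as_matrix()
    return dict(K=np.array(c["K"]),d=np.array(c["dist"]),e=np.array(c["eye"]),M=M)
def rays(c,uv):
    p=cv2.undistortPoints(np.array(uv,float).reshape(-1,1,2),c["K"],c["d"]).reshape(-1,2)
    return np.c_[p,np.ones(len(p))]@c["M"].T
def plane(c,uv,z):
    d=rays(c,uv); return c["e"]+d*((z-c["e"][2])/d[:,2])[:,None]
def proj(c,P):
    P=np.atleast_2d(P); rv=cv2.Rodrigues(c["M"].T)[0]
    return cv2.projectPoints(P,rv,-c["M"].T@c["e"],c["K"],c["d"])[0].reshape(-1,2)
def tri(ca,ua,cb,ub):
    out=[]
    for (A,B) in zip(rays(ca,ua),rays(cb,ub)):
        S=np.zeros((3,3));b=np.zeros(3)
        for e,d in((ca["e"],A),(cb["e"],B)):
            d=d/np.linalg.norm(d);Q=np.eye(3)-np.outer(d,d);S+=Q;b+=Q@e
        out.append(np.linalg.solve(S,b))
    return np.array(out)
E
python3 - <<'E'
import cv2,numpy as np
from h import *
t=cv2.imread("pics/top0.png"); s=cv2.imread("pics/scene0.png")
a=cv2.resize(t[155:275,375:445],None,fx=5,fy=5,interpolation=cv2.INTER_CUBIC)  #350x600
b=cv2.resize(s[275:375,215:345],None,fx=3.4,fy=3.4,interpolation=cv2.INTER_CUBIC) #442x340
c=cv2.resize(t[200:252,240:352],None,fx=4,fy=4,interpolation=cv2.INTER_CUBIC)#448x208
o=np.zeros((600,800,3),np.uint8); o[:,:350]=a; o[:340,352:352+442]=b; o[345:345+208,352:800]=c
cv2.imwrite("pics/crop1.png",o)
c=cam("top"); print(plane(c,[(385,175),(437,175),(385,260),(435,262),(295,385)],0.0))
E
```

```text
[[ 0.62646632 -0.24837733  0.        ]
 [ 0.62713201 -0.39491612  0.        ]
 [ 0.3933738  -0.24480763  0.        ]
 [ 0.38677309 -0.38303813  0.        ]
 [ 0.05907832 -0.00089378  0.        ]]
```

View pics/crop1.png

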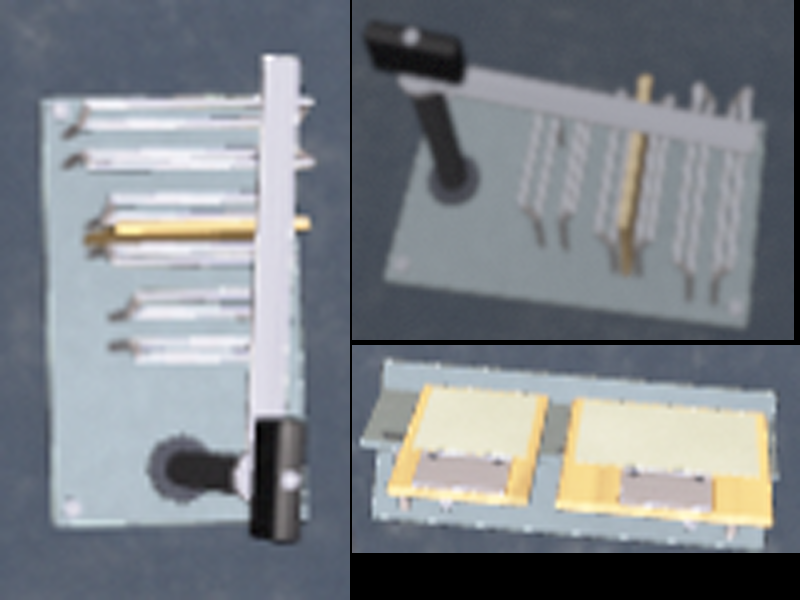

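The crops give these features:
- **Rack plate:** corners in the top view at (383.6,174.6), (386,260.4) and (436.6,259). The post foot is at (411,248.6).
- **Keeper:** grip centre dot at top (433,251) and scene (232.4,285.9). The bar tip is at top (431,166.4) and scene (335.3,315.3).
- **Boards:** both corner sets are visible, narrow on the left and wide on the right.

Run:
```python
from h import *
np.set_printoptions(precision=4,suppress=True)
t=cam("top"); s=cam("scene")
T=lambda x,y:(375+x/5-.4,155+y/5-.4); S=lambda x,y:(215+(x-352)/3.4-.35,275+y/3.4-.35); B=lambda x,y:(240+(x-352)/4-.4,200+(y-345)/4-.4)
print("grip,tip",tri(t,[T(290,480),T(280,57)],s,[S(411,37),S(761,137)]))
print("grip/tip on z",plane(t,[T(290,480)],.201),plane(t,[T(280,57)],.161))
p=plane(t,[T(43,98),T(55,527),T(308,520)],.006); q=plane(s,[S(388,278),S(747,326)],.006)
print("plate top",p,"\nscene",q)
print("foot",plane(t,[T(180,468)],.006), plane(s,[S(453,180)],.006))
for n,c in (("narrow",[(388,495),(530,503),(425,385),(547,393)]),("wide",[(557,507),(770,525),(577,398),(768,415)])):
    up=plane(t,[B(*k) for k in c[:2]],.012+.14*np.cos(np.pi/6)+.0015); lo=plane(t,[B(*k) for k in c[2:]],.0135)
    print(n,up,lo,"len",np.linalg.norm(up[0]-up[1]),np.linalg.norm(lo[0]-lo[1]),"yaw",[np.degrees(np.arctan2(-(a[0]-a[1])[0],(a[0]-a[1])[1])) for a in (up,lo)],"mid",up.mean(0),lo.mean(0))
```

```text
grip,tip [[ 0.4242 -0.315   0.1993]
 [ 0.625  -0.3278  0.1583]]
grip/tip on z [[ 0.4248 -0.3143  0.201 ]] [[ 0.6231 -0.3272  0.161 ]]
plate top [[ 0.6277 -0.2423  0.006 ]
 [ 0.3937 -0.2453  0.006 ]
 [ 0.3963 -0.3846  0.006 ]] 
scene [[ 0.3981 -0.3851  0.006 ]
 [ 0.6305 -0.3822  0.006 ]]
foot [[ 0.4251 -0.3142  0.006 ]] [[ 0.4228 -0.3153  0.006 ]]
narrow [[0.4556 0.1051 0.1347]
 [0.451  0.0206 0.1347]] [[0.5296 0.0995 0.0135]
 [0.5243 0.0172 0.0135]] len 0.0846409563089211 0.08245544325071621 yaw [np.float64(-3.105994072613702), np.float64(-3.7094092783569517)] mid [0.4533 0.0628 0.1347] [0.5269 0.0583 0.0135]
wide [[ 0.4486  0.0045  0.1347]
 [ 0.4379 -0.1219  0.1347]] [[ 0.5209 -0.003   0.0135]
 [ 0.5095 -0.1316  0.0135]] len 0.1268926921946329 0.12906065133791575 yaw [np.float64(-4.856855073480501), np.float64(-5.088400893620223)] mid [ 0.4433 -0.0587  0.1347] [ 0.5152 -0.0673  0.0135]
```

Call:
{"method": "carry_out", "body": {
  "plan": [
    [[0,0,0.1,170,-200,60,60],[0,0,0.1,170,-200,60,60],[0,0,0.1,170,-200,60,60],[0,0,0.1,170,-200,60,60],[0,0,0.1,170,-200,60,60],[0,0,0.1,170,-200,60,60],[0,0,0.381,177,-834,40,60],[0,0,0.381,177,-834,40,60],[0,0,0.381,177,-834,40,60],[0,0,0.381,177,-834,40,60],[0,0,0.381,177,-834,40,60],[0,0,0.381,177,-834,40,60],[0,0,0.381,177,-834,40,60],[0,0,0.381,177,-834,40,60],[0,0,0.381,177,-834,40,60],[0,0,0.381,177,-834,40,60],[0,0,0.381,177,-834,40,60],[0,0,0.381,177,-834,40,60],[0,0,0.381,177,-834,40,60],[0,0,0.381,177,-834,40,60]]
  ]
}}

```text
clock: 2.1
tcp_pos: [0.424, -0.3198, 0.2696]
orientation: [-0.001, 0.035, 0.999, -0.0]
wrist_force: [0.1, 0.7, -0.2]
finger_gap: 0.0598
grip_force: 0.0
```

Run:
```python
from h import *
np.set_printoptions(precision=4,suppress=True)
st=monitor.get_state(); c=cam("wrist"); im=viewer.read_camera("wrist")[:,:,::-1].copy(); cv2.imwrite("pics/w1.png",im)
print(st["clock"],st["tcp_pos"],quat(st["orientation"]).as_matrix(),st["joint_pos"]); print(c["e"],c["M"])
y=.013; ax=np.array([.4245,-.3148,0]); 
for x,l in ((75,70),(125,100),(175,115)):
  for zz in (.072,):
    P=[ax+[x/1e3-.0*k,k*l/2e3,zz] for k in (-1,1)]; P=[ax+np.r_[(np.array([[np.cos(y),-np.sin(y)],[np.sin(y),np.cos(y)]])@(p-ax)[:2]),p[2]] for p in P]
    q=proj(c,np.array(P)); print(x,q); cv2.line(im,*[tuple(int(v) for v in k) for k in q],(0,0,255),1)
cv2.imwrite("pics/w1a.png",im)
```

```text
2.1 [ 0.424  -0.3198  0.2696] [[-0.9976  0.0694 -0.001 ]
 [ 0.0694  0.9976 -0.0003]
 [ 0.001  -0.0003 -1.    ]] [-0.7969  0.2197  0.0147  1.3664 -0.0009 -0.7275]
[ 0.358  -0.3142  0.4112] [[ 0.0696  0.9638  0.2574]
 [ 0.9976 -0.0671 -0.0183]
 [-0.0004  0.2581 -0.9661]]
75 [[296.2226 245.9299]
 [355.5753 241.3489]]
125 [[288.1576 284.6065]
 [369.8615 278.5013]]
175 [[286.581  319.9508]
 [377.1417 313.3873]]
```

View pics/w1a.png

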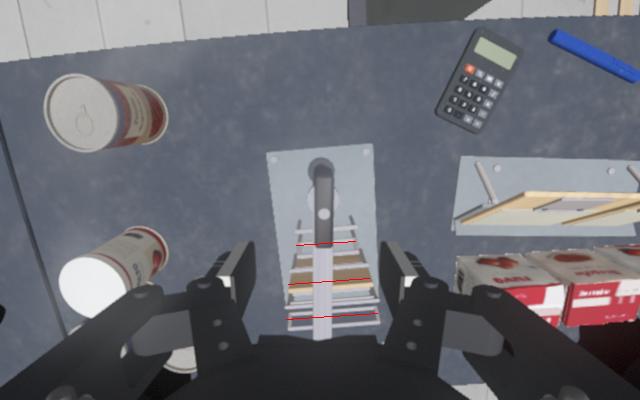

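The wrist view shows the grip dot at (324,214), centred between the fingers, and the projected slot lines fall between the wires. I'll go down, grip and turn.

Call:
{"method": "carry_out", "body": {
  "plan": [
    [[0,0,0,0,0,-40,50],[0,0,0,0,0,-80,50],[0,0,0,0,0,-105,50],[0,0,0,0,0,-105,50],[0,0,0,0,0,-105,8],[0,0,0,0,0,-105,8],[0,0,0,0,0,-105,8],[0,0,0,0,0,-105,8],[0,0,0,0,0,-105,8],[0,0,0,0,0,-105,8]]
  ],
  "squeeze": 30
}}

```text
clock: 3.15
tcp_pos: [0.4256, -0.3153, 0.1685]
orientation: [0.002, 0.032, 0.999, -0.001]
wrist_force: [0.0, 2.7, 6.6]
finger_gap: 0.0136
grip_force: 32.7
```

Call:
{"method": "carry_out", "body": {
  "plan": [
    [[0,0,-0.1,0,0,0,8],[0,0,-0.22,0,0,0,8],[0,0,-0.34,0,0,0,8],[0,0,-0.46,0,0,0,8],[0,0,-0.58,0,0,0,8],[0,0,-0.7,0,0,0,8],[0,0,-0.82,0,0,0,8],[0,0,-0.94,0,0,0,8],[0,0,-1.06,0,0,0,8],[0,0,-1.18,0,0,0,8],[0,0,-1.28,0,0,0,8],[0,0,-1.35,0,0,0,8],[0,0,-1.36,0,0,0,8],[0,0,-1.36,0,0,0,8]]
  ]
}}

```text
clock: 4.55
tcp_pos: [0.424, -0.3169, 0.1685]
orientation: [0.002, 0.654, 0.757, -0.002]
wrist_force: [-4.6, -2.6, 6.7]
finger_gap: 0.0137
grip_force: 32.8
```

Call:
{"method": "carry_out", "body": {
  "plan": [
    [[0,0,0,0,0,0,40],[0,0,0,0,0,0,40],[0,0,0,0,0,0,40],[0,0,0,0,0,40,40],[0,0,0,0,0,80,40],[0,0,0,0,0,120,40],[0,0,0,0,0,120,40]]
  ]
}}

```text
clock: 5.25
tcp_pos: [0.4264, -0.3165, 0.2921]
orientation: [0.005, 0.653, 0.757, -0.0]
wrist_force: [0.1, -0.2, -0.2]
finger_gap: 0.0397
grip_force: 0.0
```

Run:
```python
from h import *
np.set_printoptions(precision=4,suppress=True)
st=monitor.get_state(); C=quat(st["orientation"]); print(st["tcp_pos"],st["joint_pos"])
Y=-.084; down=lambda yaw: R.from_matrix(np.c_[[-np.sin(yaw)*-1,-np.cos(yaw),0],[np.cos(yaw),np.sin(yaw),0],[0,0,-1]]) # x=y×z
h=np.array([-np.sin(Y),np.cos(Y),0])
G=R.from_rotvec(h*-np.pi/6)*down(Y)
print(G.as_matrix(),(G*C.inv()).as_rotvec(), (down(.013)*G.inv()).as_rotvec())
im=viewer.read_camera("scene");cv2.imwrite("pics/s1.png",im[:,:,::-1])
c=cam("scene");ax=np.array([.4245,-.3148,.158])
for k in (1.3,1.43): print(proj(c,ax+.2*np.array([np.cos(.013-k),np.sin(.013-k),0])))
```

```text
[ 0.4264 -0.3165  0.2921] [-0.7899  0.2089  0.0554  1.4076  0.0003  0.6335]Traceback (most recent call last):
  File "<stdin>", line 6, in <module>
  File "<stdin>", line 4, in <lambda>
  File "scipy/spatial/transform/_rotation.pyx", line 1143, in scipy.spatial.transform._rotation.Rotation.from_matrix
ValueError: Non-positive determinant (left-handed or null coordinate frame) in rotation matrix 0: [[-0.0839  0.9965  0.    ]
 [-0.9965 -0.0839  0.    ]
 [ 0.      0.     -1.    ]].
```

```bash
cat >> h.py <<'E'
np.set_printoptions(precision=4,suppress=True)
def down(yaw):
    y=np.array([np.cos(yaw),np.sin(yaw),0]); z=np.array([0,0,-1.]); return R.from_matrix(np.c_[np.cross(y,z),y,z])
def tilted(Y,a=np.pi/6): return R.from_rotvec(np.array([-np.sin(Y),np.cos(Y),0])*-a)*down(Y)
E
python3 - <<'E'
from h import *
im=viewer.read_camera("scene");cv2.imwrite("pics/s1.png",im[:,:,::-1])
st=monitor.get_state(); C=quat(st["orientation"]); print(st["tcp_pos"],st["joint_pos"])
G=tilted(-.084)
print(G.as_matrix(),(G*C.inv()).as_rotvec(), (down(.013)*G.inv()).as_rotvec())
c=cam("scene");ax=np.array([.4245,-.3148,.158])
for k in (1.3,1.43): print(proj(c,ax+.2*np.array([np.cos(.013-k),np.sin(.013-k),0])))
E
```

```text
[ 0.4258 -0.316   0.2893] [-0.79    0.2105  0.0506  1.4048  0.0002  0.6335]
[[ 0.0839  0.863   0.4982]
 [ 0.9965 -0.0727 -0.042 ]
 [ 0.      0.5    -0.866 ]] [ 0.0212 -0.5205 -0.2248] [0.0186 0.5235 0.0948]
[[237.0335 403.4477]]
[[221.3396 404.7407]]
```

Call:
{"method": "carry_out", "body": {
  "plan": [
    [[0,-0.1,-0.05,-10,50,0,45],[0.01,-0.25,-0.1,-20,100,-10,45],[0.0212,-0.52,-0.225,-24,150,-30,45],[0.0212,-0.52,-0.225,-24,200,-50,45],[0.0212,-0.52,-0.225,-24,240,-70,45],[0.0212,-0.52,-0.225,-24,259,-75,45],[0.0212,-0.52,-0.225,-24,259,-75,45],[0.0212,-0.52,-0.225,-24,259,-75,45],[0.0212,-0.52,-0.225,-24,259,-75,45],[0.0212,-0.52,-0.225,-24,259,-75,45]]
  ]
}}

```text
clock: 6.3
tcp_pos: [0.4012, -0.0573, 0.2119]
orientation: [0.188, 0.712, 0.654, 0.175]
wrist_force: [0.2, -0.6, -0.2]
finger_gap: 0.0444
grip_force: 0.0
```

Run:
```python
from h import *
c=cam("wrist");st=monitor.get_state();im=viewer.read_camera("wrist")[:,:,::-1].copy();cv2.imwrite("pics/w2.png",im)
G=quat(st["orientation"]); print(st["tcp_pos"],st["joint_pos"],"off",(tilted(-.084)*G.inv()).as_rotvec())
bz=-tilted(-.084).as_matrix()[:,2]; bx=tilted(-.084).as_matrix()[:,1]; by=np.cross(bz,bx)
top=np.array([.4444,-.060,.133])
P=[top+by*k*.065+bx*.003 -bz*j for k,j in((-1,0),(1,0),(1,.14),(-1,.14))]; q=proj(c,P); print(q)
cv2.polylines(im,[q.astype(int)],True,(0,0,255),1)
g=st["tcp_pos"]-.0187*G.as_matrix()[:,2]; print("tcp rel top in board axes",[(st["tcp_pos"]-top)@v for v in(bx,by,bz)])
cv2.imwrite("pics/w2a.png",im)
```

```text
[ 0.4012 -0.0573  0.2119] [-0.4967 -0.4397 -0.8325  0.6966  0.2039  1.2093] off [-0.0045 -0.0037 -0.0001]
[[320.6308 281.4359]
 [320.7652 120.182 ]
 [319.7692 120.3379]
 [319.7723 226.1145]]
tcp rel top in board axes [np.float64(0.001916756504208382), np.float64(-0.0009347048674198447), np.float64(0.08994185649825645)]
```

View pics/w2a.png

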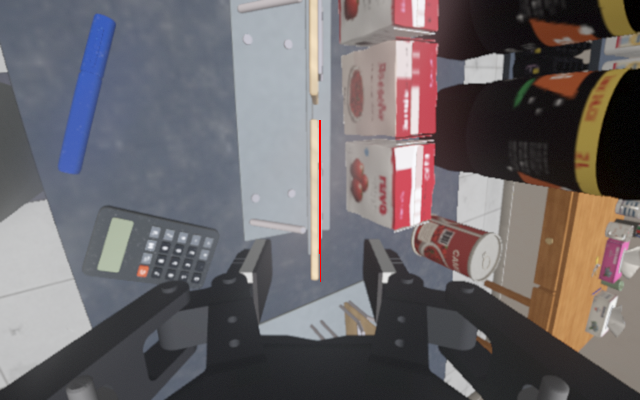

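The board's upper edge lies at u 311–320, v 120–280, within 1 mm of the prediction and centred between the pads. I'll slide down along the board and grip.

Call:
{"method": "carry_out", "body": {
  "plan": [
    [[0,0,0,15,-1.3,-26,45],[0,0,0,30,-2.6,-52,45],[0,0,0,45,-3.8,-78,45],[0,0,0,57,-4.8,-98,45],[0,0,0,65,-5.5,-113,45],[0,0,0,65,-5.5,-113,45],[0,0,0,65,-5.5,-113,45],[0,0,0,65,-5.5,-113,4],[0,0,0,65,-5.5,-113,4],[0,0,0,65,-5.5,-113,4],[0,0,0,65,-5.5,-113,4],[0,0,0,65,-5.5,-113,4],[0,0,0,65,-5.5,-113,4]]
  ],
  "squeeze": 45
}}

```text
clock: 7.65
tcp_pos: [0.4654, -0.0618, 0.0992]
orientation: [0.188, 0.711, 0.654, 0.175]
wrist_force: [-4.6, -0.7, 4.4]
finger_gap: 0.0083
grip_force: 43.9
```

Call:
{"method": "carry_out", "body": {
  "plan": [
    [[0,0,0,-10,0.8,17,4],[0,0,0,-20,1.6,35,4],[0,0,0,-28,2,60,4],[0,0,0,-30,2,90,4],[0.001,0.05,0.01,-28,-2,120,4],[0.003,0.1,0.02,-20,-10,145,4],[0.004,0.16,0.03,-5,-25,165,4],[0.006,0.22,0.04,10,-45,180,4],[0.008,0.28,0.05,30,-70,190,4],[0.009,0.34,0.06,50,-98,190,4],[0.011,0.4,0.075,70,-128,190,4],[0.012,0.46,0.085,90,-158,190,4],[0.014,0.5,0.095,108,-188,190,4],[0.014,0.52,0.095,122,-216,185,4],[0.014,0.52,0.095,132,-238,175,4],[0.014,0.52,0.095,135,-249,165,4],[0.014,0.52,0.095,135,-251,155,4],[0.014,0.52,0.095,135,-251,151,4],[0.014,0.52,0.095,135,-251,151,4],[0.014,0.52,0.095,135,-251,151,4]]
  ]
}}

```text
clock: 9.65
tcp_pos: [0.6002, -0.3113, 0.2504]
orientation: [-0.0, 0.702, 0.712, 0.0]
wrist_force: [0.3, 0.3, -0.5]
finger_gap: 0.0085
grip_force: 44.3
```

Run:
```python
from h import *
st=monitor.get_state(); print(st["tcp_pos"],st["finger_gap"],st["wrist_force"]); C=quat(st["orientation"]);print("off",(down(.013)*C.inv()).as_rotvec())
ims=[]
for n in("scene","top"):
    im=viewer.read_camera(n)[:,:,::-1].copy(); cv2.imwrite(f"pics/{n}3.png",im); ims.append(im)
c=cam("scene"); 
o=np.zeros((600,800,3),np.uint8)
o[:520,:400]=cv2.resize(ims[0][235:365,235:335],None,fx=4,fy=4,interpolation=cv2.INTER_CUBIC)
o[:520,400:]=cv2.resize(ims[1][145:275,360:460],None,fx=4,fy=4,interpolation=cv2.INTER_CUBIC)
cv2.imwrite("pics/crop3.png",o)
```

```text
[ 0.6002 -0.3113  0.2504] 0.00847092295649555 [ 0.2606  0.3429 -0.5149]
off [-0.0003  0.0002 -0.0018]
```

View pics/crop3.png

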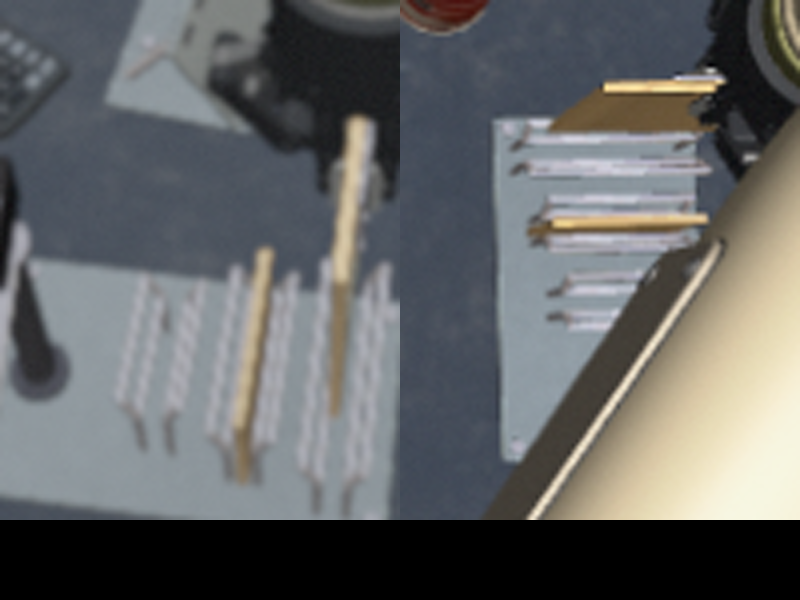

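Run:
```python
from h import *
t=cam("top");s=cam("scene")
T=lambda x,y:(360+(x-400)/4-.4,145+y/4-.4); S=lambda x,y:(235+x/4-.4,235+y/4-.4)
print("wide wires",plane(t,[T(525,137),T(693,132),T(525,169),T(710,168)],.072))
print("mid/low board top",plane(t,[T(552,222),T(708,218)],.091))
print("narrow wires",plane(t,[T(567,276),T(567,316)],.072))
print("held bottom near corner scene",plane(s,[S(335,415)],.1514))
print("held board top edge",plane(t,[T(603,88)],.2911))
# scene wires: near-end tops
print("scene wide near ends top",plane(s,[S(310,468),S(353,475)],.06),"low board near bottom",plane(s,[S(242,482)],.006),plane(s,[S(265,250)],.091))
```

```text
wide wires [[ 0.6051 -0.2495  0.072 ]
 [ 0.6088 -0.36    0.072 ]
 [ 0.5843 -0.2491  0.072 ]
 [ 0.5853 -0.3706  0.072 ]]
mid/low board top [[ 0.5482 -0.2617  0.091 ]
 [ 0.5509 -0.3621  0.091 ]]
narrow wires [[ 0.5153 -0.275   0.072 ]
 [ 0.4897 -0.2745  0.072 ]]
held bottom near corner scene [[ 0.6003 -0.375   0.1514]]
held board top edge [[ 0.5979 -0.2446  0.2911]]
scene wide near ends top [[ 0.5877 -0.3676  0.06  ]
 [ 0.6102 -0.3681  0.06  ]] low board near bottom [[ 0.5491 -0.3607  0.006 ]] [[ 0.5479 -0.2646  0.091 ]]
```

Everything agrees to about 1–2 mm: the slot centre is x≈0.599, y≈-0.311 and the board hangs over it. Lowering.

Call:
{"method": "carry_out", "body": {
  "plan": [
    [[0,0,0,0,0,-20,4],[0,0,0,0,0,-40,4],[0,0,0,0,0,-60,4],[0,0,0,0,0,-75,4],[0,0,0,0,0,-90,4],[0,0,0,0,0,-100,4],[0,0,0,0,0,-110,4],[0,0,0,0,0,-120,4],[0,0,0,0,0,-128,4],[0,0,0,0,0,-134,4],[0,0,0,0,0,-138,4],[0,0,0,0,0,-138,4],[0,0,0,0,0,-138,4]]
  ]
}}

```text
clock: 11.05
tcp_pos: [0.6006, -0.3126, 0.1116]
orientation: [-0.0, 0.702, 0.712, 0.0]
wrist_force: [0.7, 0.5, -1.0]
finger_gap: 0.0085
grip_force: 44.3
```

Call:
{"method": "carry_out", "body": {
  "plan": [
    [[0,0,0,0,0,-2,4],[0,0,0,0,0,-3,4],[0,0,0,0,0,-4,4],[0,0,0,0,0,-4,4],[0,0,0,0,0,-4,4]]
  ]
}}

```text
clock: 11.55
tcp_pos: [0.6004, -0.3124, 0.1073]
orientation: [-0.0, 0.702, 0.712, -0.0]
wrist_force: [1.1, -0.8, -1.4]
finger_gap: 0.0082
grip_force: 44.3
```

Call:
{"method": "carry_out", "body": {
  "plan": [
    [[0,0,0,0,0,-1,4],[0,0,0,0,0,-2,4],[0,0,0,0,0,-2,4],[0,0,0,0,0,-2,4]]
  ]
}}

```text
clock: 11.95
tcp_pos: [0.6006, -0.3125, 0.1056]
orientation: [-0.0, 0.702, 0.712, 0.0]
wrist_force: [0.5, 0.4, 1.5]
finger_gap: 0.0083
grip_force: 44.6
```

The force has turned up, so the board is on the floor. Release and rise.

Call:
{"method": "carry_out", "body": {
  "plan": [
    [[0,0,0,0,0,0,12],[0,0,0,0,0,0,20],[0,0,0,0,0,0,28],[0,0,0,0,0,0,28],[0,0,0,0,0,10,28],[0,0,0,0,0,25,28],[0,0,0,0,0,50,28],[0,0,0,0,0,90,28],[0,0,0,0,0,130,28],[0,0,0,0,0,150,28],[0,0,0,0,0,150,28],[0,0,0,0,0,150,28]]
  ]
}}

```text
clock: 13.15
tcp_pos: [0.6007, -0.3126, 0.256]
orientation: [0.0, 0.702, 0.712, 0.0]
wrist_force: [-0.2, 0.6, -0.1]
finger_gap: 0.0282
grip_force: 0.0
```

Run:
```python
from h import *
st=monitor.get_state(); C=quat(st["orientation"]); print(st["tcp_pos"],st["joint_pos"])
ims=[viewer.read_camera(n)[:,:,::-1].copy() for n in("scene","top")]
for n,im in zip(("scene","top"),ims): cv2.imwrite(f"pics/{n}4.png",im)
o=np.zeros((520,800,3),np.uint8)
o[:,:400]=cv2.resize(ims[0][250:380,235:335],None,fx=4,fy=4,interpolation=cv2.INTER_CUBIC)
o[:,400:]=cv2.resize(ims[1][145:275,360:460],None,fx=4,fy=4,interpolation=cv2.INTER_CUBIC)
cv2.imwrite("pics/crop4.png",o)
# narrow board
Y=-.084; G=tilted(Y); M=G.as_matrix(); bx=M[:,1]; bz=-M[:,2]
wt=np.array([.4444,-.060,.133]); n1=wt+.124*np.array([-np.sin(Y),np.cos(Y),0]); n2=(np.array([.4533,.0628,.133])+np.array([.5269,.0583,.012])+.14*bz)/2*1.0
n2=(np.array([.4533,.0628,.133])+(np.array([.5269,.0583,.012])+.14*bz))/2
print("narrow top",n1,n2)
top=(n1+n2)/2; pre=top+.09*bz+.0015*bx; gr=top-.0407*bz+.0015*bx
print("pre",pre,"grasp",gr,"shift pre",(pre-st["tcp_pos"])*1e3,"rot",(G*C.inv()).as_rotvec())
```

```text
[ 0.6007 -0.3126  0.256 ] [-0.5983  0.5232  0.423   1.4699  0.0001  0.9587]
narrow top [0.4548 0.0636 0.133 ] [0.4552 0.0635 0.1331]
pre [0.4115 0.0672 0.2118] grasp [0.4766 0.0617 0.0986] shift pre [-189.189   379.7564  -44.2001] rot [-0.0181 -0.5229 -0.0955]
```

View pics/crop4.png

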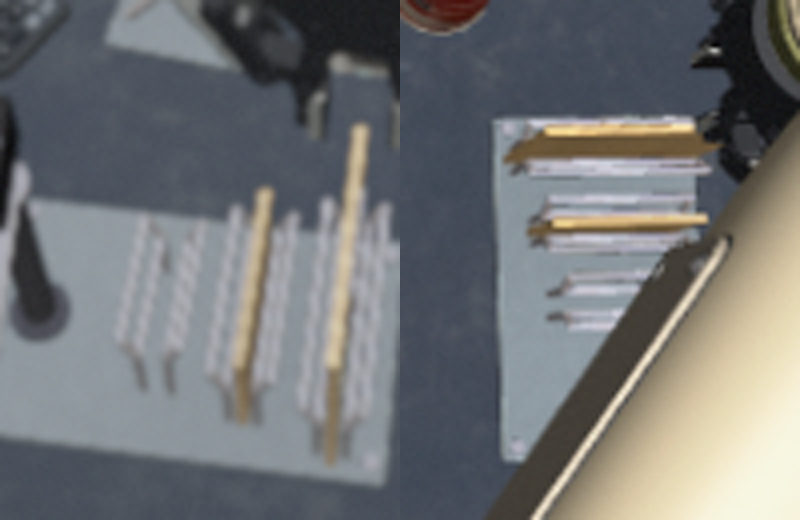

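The wide board stands upright between its wires, with its near foot at (332,460) in the left panel. Next is the narrow board.

Call:
{"method": "carry_out", "body": {
  "plan": [
    [[0,-0.05,0,-20,40,0,45],[0,-0.15,-0.03,-42,84,0,45],[-0.01,-0.28,-0.06,-64,128,0,45],[-0.018,-0.4,-0.08,-86,172,0,45],[-0.018,-0.523,-0.0955,-108,216,-5,45],[-0.018,-0.523,-0.0955,-130,260,-12,45],[-0.018,-0.523,-0.0955,-150,300,-20,45],[-0.018,-0.523,-0.0955,-168,340,-30,45],[-0.018,-0.523,-0.0955,-182,368,-40,45],[-0.018,-0.523,-0.0955,-189,380,-44,45],[-0.018,-0.523,-0.0955,-189,380,-44,45],[-0.018,-0.523,-0.0955,-189,380,-44,45],[-0.018,-0.523,-0.0955,-189,380,-44,45]]
  ]
}}

```text
clock: 14.55
tcp_pos: [0.4119, 0.0669, 0.2113]
orientation: [0.19, 0.711, 0.654, 0.175]
wrist_force: [-0.4, -0.4, -0.4]
finger_gap: 0.0448
grip_force: 0.0
```

Run:
```python
from h import *
c=cam("wrist");st=monitor.get_state();im=viewer.read_camera("wrist")[:,:,::-1].copy()
C=quat(st["orientation"]); G=tilted(-.084); M=G.as_matrix(); bx=M[:,1]; bz=-M[:,2]; by=np.cross(bz,bx); top=np.array([.455,.0636,.133])
print(st["tcp_pos"],"off",(G*C.inv()).as_rotvec(),[(st["tcp_pos"]-top)@v for v in(bx,by,bz)])
q=proj(c,[top+by*k*.0425+bx*m for k in(-1,1) for m in(-.003,.003)]); print("predicted corners",q)
hsv=cv2.cvtColor(im,cv2.COLOR_BGR2HSV); m=cv2.inRange(hsv,(8,40,120),(28,190,255)); m[:, :280]=0; m[:,350:]=0; m[:100]=0;m[300:]=0
for v in range(120,300,15):
    u=np.flatnonzero(m[v]); print(v,(u.min(),u.max()) if len(u) else None)
cv2.imwrite("pics/w5.png",im)
```

```text
[0.4119 0.0669 0.2113] off [-0.0007 -0.0011  0.0006] [np.float64(0.0016823882970890755), np.float64(-0.0002956614536432205), np.float64(0.0894379462902778)]
predicted corners [[313.1761 257.2189]
 [320.5534 257.2134]
 [312.6866 151.8624]
 [320.7707 151.8543]]
120 None
135 None
150 (np.int64(311), np.int64(316))
165 (np.int64(310), np.int64(317))
180 (np.int64(311), np.int64(316))
195 (np.int64(311), np.int64(316))
210 (np.int64(311), np.int64(316))
225 (np.int64(311), np.int64(316))
240 (np.int64(311), np.int64(316))
255 None
270 None
285 None
```

Call:
{"method": "carry_out", "body": {
  "plan": [
    [[0,0,0,15,-1.3,-26,45],[0,0,0,30,-2.6,-52,45],[0,0,0,45,-3.8,-78,45],[0,0,0,57,-4.8,-98,45],[0,0,0,65,-5.5,-113,45],[0,0,0,65,-5.5,-113,45],[0,0,0,65,-5.5,-113,45],[0,0,0,65,-5.5,-113,4],[0,0,0,65,-5.5,-113,4],[0,0,0,65,-5.5,-113,4],[0,0,0,65,-5.5,-113,4],[0,0,0,65,-5.5,-113,4],[0,0,0,65,-5.5,-113,4]]
  ]
}}

```text
clock: 15.9
tcp_pos: [0.4759, 0.0621, 0.0989]
orientation: [0.19, 0.711, 0.654, 0.175]
wrist_force: [-6.5, -1.2, 5.9]
finger_gap: 0.0087
grip_force: 43.9
```

Call:
{"method": "carry_out", "body": {
  "plan": [
    [[0,0,0,-10,0.8,17,4],[0,0,0,-20,1.6,35,4],[0,0,0,-28,2,60,4],[0,0,0,-30,0,90,4],[0.001,0.05,0.01,-29,-8,120,4],[0.003,0.1,0.02,-27,-23,145,4],[0.004,0.16,0.03,-24,-45,165,4],[0.006,0.22,0.04,-20,-73,180,4],[0.008,0.28,0.05,-14,-106,190,4],[0.009,0.34,0.06,-8,-142,190,4],[0.011,0.4,0.075,0,-180,190,4],[0.012,0.46,0.085,8,-220,190,4],[0.016,0.5,0.095,14,-260,190,4],[0.018,0.523,0.095,19,-298,190,4],[0.018,0.523,0.095,22,-333,185,4],[0.018,0.523,0.095,24,-358,175,4],[0.018,0.523,0.095,24,-370,163,4],[0.018,0.523,0.095,24,-375,151,4],[0.018,0.523,0.095,24,-375,151,4],[0.018,0.523,0.095,24,-375,151,4]]
  ]
}}

```text
clock: 17.9
tcp_pos: [0.5001, -0.3115, 0.2493]
orientation: [-0.001, 0.702, 0.712, 0.0]
wrist_force: [-0.3, 0.9, -1.1]
finger_gap: 0.0086
grip_force: 44.2
```

Run:
```python
from h import *
ims=[viewer.read_camera(n)[:,:,::-1].copy() for n in("scene","top")]
st=monitor.get_state(); print(st["tcp_pos"],st["finger_gap"],st["wrist_force"]); C=quat(st["orientation"]);print("off",(down(.013)*C.inv()).as_rotvec())
o=np.zeros((520,800,3),np.uint8)
o[:,:400]=cv2.resize(ims[0][250:380,235:335],None,fx=4,fy=4,interpolation=cv2.INTER_CUBIC)
o[:,400:]=cv2.resize(ims[1][145:275,360:460],None,fx=4,fy=4,interpolation=cv2.INTER_CUBIC)
cv2.imwrite("pics/crop5.png",o)
```

```text
[ 0.5007 -0.3118  0.2503] 0.008417045287881848 [-0.0547  0.2769 -0.7626]
off [ 0.0001  0.0002 -0.0018]
```

View pics/crop5.png

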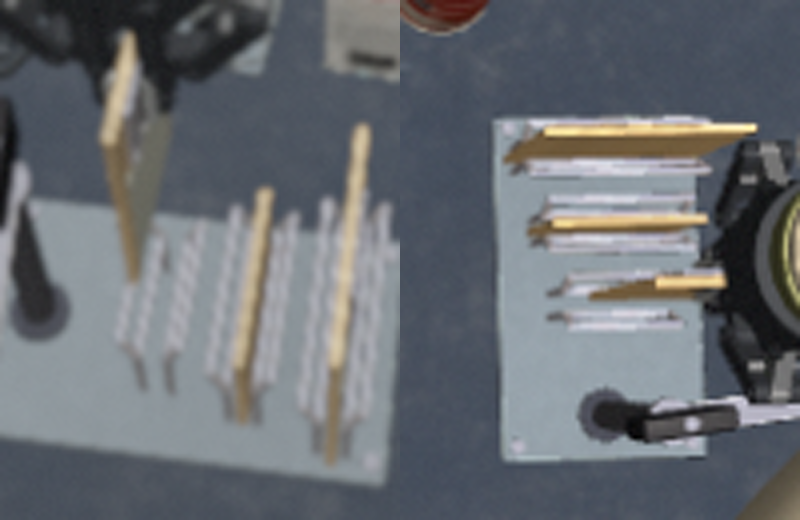

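Run:
```python
from h import *
t=cam("top");s=cam("scene")
T=lambda x,y:(360+(x-400)/4-.4,145+y/4-.4); S=lambda x,y:(235+x/4-.4,250+y/4-.4)
print("held near bottom corner",plane(s,[S(134,281)],.1511), "top edge far end",plane(t,[T(656,282)],.2911))
print("wire feet narrow/mid/wide (scene)",plane(s,[S(143,388),S(173,390),S(229,418),S(259,420),S(316,450),S(346,455)],.006)[:,:2])
print("low foot, wide foot",plane(s,[S(242,420),S(331,462)],.006)[:,:2])
print("narrow wire tops",plane(t,[T(567,273),T(567,316),T(680,320)],.072)[:,:2])
```

```text
held near bottom corner [[ 0.4989 -0.3524  0.1511]] top edge far end [[ 0.4992 -0.2693  0.2911]]
wire feet narrow/mid/wide (scene) [[ 0.4913 -0.3499]
 [ 0.5081 -0.3487]
 [ 0.5417 -0.3595]
 [ 0.5582 -0.3583]
 [ 0.5915 -0.3699]
 [ 0.6079 -0.3702]]
low foot, wide foot [[ 0.5489 -0.3596]
 [ 0.6004 -0.375 ]]
narrow wire tops [[ 0.5172 -0.2751]
 [ 0.4897 -0.2745]
 [ 0.4869 -0.3481]]
```

The board is at x≈0.499 and the slot centre at 0.4997, with y centred. Lowering.

Call:
{"method": "carry_out", "body": {
  "plan": [
    [[0,0,0,0,0,-20,4],[0,0,0,0,0,-40,4],[0,0,0,0,0,-60,4],[0,0,0,0,0,-75,4],[0,0,0,0,0,-90,4],[0,0,0,0,0,-100,4],[0,0,0,0,0,-110,4],[0,0,0,0,0,-120,4],[0,0,0,0,0,-128,4],[0,0,0,0,0,-134,4],[0,0,0,0,0,-138,4],[0,0,0,0,0,-141,4],[0,0,0,0,0,-142,4],[0,0,0,0,0,-142,4],[0,0,0,0,0,-142,4]]
  ]
}}

```text
clock: 19.5
tcp_pos: [0.5006, -0.3131, 0.1076]
orientation: [-0.0, 0.702, 0.712, -0.0]
wrist_force: [-0.1, 0.4, -1.3]
finger_gap: 0.0086
grip_force: 44.3
```

Call:
{"method": "carry_out", "body": {
  "plan": [
    [[0,0,0,0,0,-1,4],[0,0,0,0,0,-2,4],[0,0,0,0,0,-2,4],[0,0,0,0,0,-2,4]]
  ]
}}

```text
clock: 19.9
tcp_pos: [0.5004, -0.3129, 0.1053]
orientation: [-0.0, 0.702, 0.712, -0.0]
wrist_force: [0.8, -0.3, -0.8]
finger_gap: 0.0084
grip_force: 44.3
```

Call:
{"method": "carry_out", "body": {
  "plan": [
    [[0,0,0,0,0,-1,4],[0,0,0,0,0,-1,4],[0,0,0,0,0,-1,4]]
  ]
}}

```text
clock: 20.2
tcp_pos: [0.5006, -0.313, 0.1051]
orientation: [0.0, 0.702, 0.712, -0.0]
wrist_force: [-0.8, 1.6, 4.8]
finger_gap: 0.0086
grip_force: 45.0
```

Call:
{"method": "carry_out", "body": {
  "plan": [
    [[0,0,0,0,0,0,12],[0,0,0,0,0,0,20],[0,0,0,0,0,0,28],[0,0,0,0,0,0,28],[0,0,0,0,0,10,28],[0,0,0,0,0,25,28],[0,0,0,0,0,50,28],[0,0,0,0,0,90,28],[0,0,0,0,0,130,28],[0,0,0,0,0,165,28],[0,0,0.05,-40,-1,165,45],[0,0,0.13,-76,-2,165,45],[0,0,0.131,-76,-2,165,45],[0,0,0.131,-76,-2,165,45]]
  ]
}}

```text
clock: 21.6
tcp_pos: [0.4242, -0.3152, 0.2704]
orientation: [0.001, 0.655, 0.756, -0.0]
wrist_force: [0.6, 0.4, 0.6]
finger_gap: 0.0448
grip_force: 0.0
```

Run:
```python
from h import *
st=monitor.get_state(); print(st["tcp_pos"],st["clock"]); C=quat(st["orientation"]); y=C.as_matrix()[:,1]; print("psi",np.arctan2(y[1],y[0]))
ims=[viewer.read_camera(n)[:,:,::-1].copy() for n in("scene","wrist")]
o=np.zeros((520,800,3),np.uint8)
o[:,:400]=cv2.resize(ims[0][250:380,235:335],None,fx=4,fy=4,interpolation=cv2.INTER_CUBIC)
o[:250,400:]=cv2.resize(ims[1],(400,250))
cv2.imwrite("pics/crop6.png",o)
```

```text
[ 0.4242 -0.3152  0.2704] 21.6
psi 0.14250554635169066
```

View pics/crop6.png

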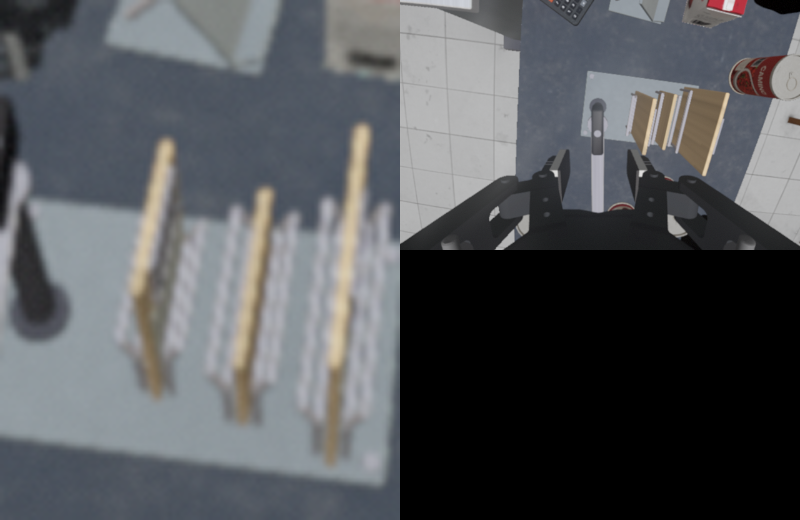

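Both boards stand in their slots and the grip is centred between the fingers. I'll grip it and turn the keeper shut.

Call:
{"method": "carry_out", "body": {
  "plan": [
    [[0,0,0,0,0,-40,45],[0,0,0,0,0,-80,45],[0,0,0,0,0,-101,45],[0,0,0,0,0,-101,45],[0,0,0,0,0,-101,45],[0,0,0,0,0,-101,8],[0,0,0,0,0,-101,8],[0,0,0,0,0,-101,8],[0,0,0,0,0,-101,8],[0,0,0,0,0,-101,8],[0,0,0,0,0,-101,8]]
  ],
  "squeeze": 30
}}

```text
clock: 22.8
tcp_pos: [0.4239, -0.316, 0.1701]
orientation: [0.001, 0.655, 0.756, -0.001]
wrist_force: [-5.1, -1.1, 4.2]
finger_gap: 0.0137
grip_force: 31.7
```

Call:
{"method": "carry_out", "body": {
  "plan": [
    [[0,0,0.06,0,0,0,8],[0,0,0.15,0,0,0,8],[0,0,0.25,0,0,0,8],[0,0,0.35,0,0,0,8],[0,0,0.45,0,0,0,8],[0,0,0.55,0,0,0,8],[0,0,0.65,0,0,0,8],[0,0,0.75,0,0,0,8],[0,0,0.85,0,0,0,8],[0,0,0.95,0,0,0,8],[0,0,1.05,0,0,0,8],[0,0,1.15,0,0,0,8],[0,0,1.25,0,0,0,8],[0,0,1.33,0,0,0,8],[0,0,1.39,0,0,0,8],[0,0,1.43,0,0,0,8],[0,0,1.44,0,0,0,8],[0,0,1.44,0,0,0,8],[0,0,1.44,0,0,0,8]]
  ]
}}

```text
clock: 24.7
tcp_pos: [0.4247, -0.3151, 0.1701]
orientation: [0.0, -0.007, 1.0, -0.001]
wrist_force: [-2.7, 1.2, 6.0]
finger_gap: 0.0135
grip_force: 31.9
```

Call:
{"method": "carry_out", "body": {
  "plan": [
    [[0,0,0,0,0,0,45],[0,0,0,0,0,0,45],[0,0,0,0,0,0,45],[0,0,0,0,0,0,45],[0,0,0,0,0,40,45],[0,0,0,0,0,80,45],[0,0,0,0,0,120,45],[0,0,0,-30,50,150,45],[0,0,0,-40,100,150,45],[0,0,0,-40,150,150,45],[0,0,0,-40,200,150,45],[0,0,0,-40,200,150,45],[0,0,0,-40,200,150,45]]
  ]
}}

```text
clock: 26.0
tcp_pos: [0.3842, -0.113, 0.3188]
orientation: [0.0, -0.009, 1.0, -0.0]
wrist_force: [0.6, -1.2, 1.1]
finger_gap: 0.045
grip_force: 0.0
```

Run:
```python
from h import *
ims=[viewer.read_camera(n)[:,:,::-1].copy() for n in("scene","top")]
o=np.zeros((520,800,3),np.uint8)
o[:,:400]=cv2.resize(ims[0][250:380,225:325+20],(400,520),interpolation=cv2.INTER_CUBIC)
o[:,400:]=cv2.resize(ims[1][145:275,360:460],None,fx=4,fy=4,interpolation=cv2.INTER_CUBIC)
cv2.imwrite("pics/crop7.png",o)
```

```text
(no output)
```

View pics/crop7.png

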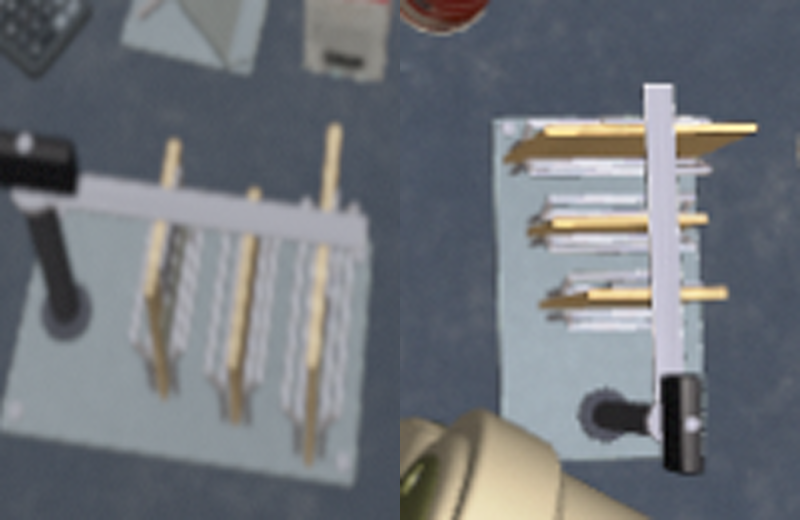

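The keeper lies over the boards, tip at (658,85) and grip dot at (690,424) in the right panel. A last check of its angle and of the boards' lean.

Run:
```python
from h import *
t=cam("top");s=cam("scene")
T=lambda x,y:(360+(x-400)/4-.4,145+y/4-.4); S=lambda x,y:(225+x*.3-.35,250+y/4-.4)
a=plane(t,[T(659,84)],.161)[0];b=plane(t,[T(692,424)],.201)[0]; print(a,b,"keeper",.013-np.arctan2(*(a-b)[[1,0]]))
for n,tp,ft in(("narrow",[(588,295),(726,293)],(540,303)),("wide",[(545,130),(756,128)],(507,160))):
    p=plane(t,[T(*k) for k in tp],.146); q=plane(t,[T(*ft)],.006); print(n,p[:,:2],"mid",p.mean(0)[:2],"foot+y end",q[:,:2])
print("feet near (scene)",plane(s,[S(165,396),S(309,463)],.006)[:,:2])
```

```text
[ 0.624  -0.3121  0.161 ] [ 0.4248 -0.3143  0.201 ] keeper 0.00222070918580744
narrow [[ 0.4996 -0.2702]
 [ 0.5006 -0.3539]] mid [ 0.5001 -0.3121] foot+y end [[ 0.5008 -0.2715]]
wide [[ 0.5984 -0.2463]
 [ 0.6002 -0.3756]] mid [ 0.5993 -0.3109] foot+y end [[ 0.5989 -0.2505]]
feet near (scene) [[ 0.5006 -0.3531]
 [ 0.6004 -0.3755]]
```

```bash
python3 -c "
from workcell import order
print(order.hand_in())"
```

```text
the job is handed in; nothing more can be done
None
```

The job is handed in at about 26 s on the robot's clock: both clipboards stand upright and centred in their own slots by my last camera check, the keeper is shut (about 0.002 rad), and I saw no sign that anything else had been moved.

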